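Proof-test a rebuilt parking-brake ratchet

TASK

Test the rebuilt parking brake: first turn the outer aluminium ring of the load control until its orange line points at the yellow mark, leaving the small inner knob as it is. Then pull the brake lever up to the third notch (the green mark), take your hand away so that the ratchet holds it there, and finally press the red release button and keep it down until the lever has dropped all the way home. Do not disturb the parts and tools standing around.

Things in the scene. Friction and masses are not known exactly. Their poses are not given: they have to be found in the camera images.
- stand_hinge (a point): Hinge axis of the lever on the blue brake stand (base plate 110 x 250 mm, fixed), 75 mm above the bench. x = hinge axis (level), y = level, towards the lever's free end, z = up. On the lever's +x side a black quadrant (92 mm radius) has marks for home and five notches, the third one broad and green; the lever's white pointer runs along them.
- lever_grip (a point): Middle of the lever's black round rubber grip (28 mm in diameter, clear 40 mm either way along the lever), 150 mm from the hinge axis. The lever is 200 mm long; at home it rises 0.15 rad above level towards the stand's +y, and swings up. Take it from above, fingers closing along the hinge axis, and follow the arc; it may turn between the fingers.
- lever (a joint): Lever angle in rad: 0 = home, grows as it is pulled up, stop at 1.1. Notches at 0.2, 0.4, 0.6 (third, green), 0.8, 1.0. Let go, it falls back to the last notch passed: anywhere from 0.62 to 0.78 it ends in the third. It pulls down with about 6 N at the grip; damped, it drops home in about 0.5 s while the button is held down. If pulled too far, release it and pull again.
- button_top (a point): Centre of the top of the round red release button (34 mm in diameter), behind the hinge on the stand's -y side, 166 mm above the bench. Press straight down: travel 11 mm, the ratchet lets go after about 6 mm, about 5 N fully down. It springs up by itself, and bobs as the lever clicks past notches. Let up early, the ratchet catches the lever again.
- release (a joint): Angle of the release rocker in rad: 0 = button up, 0.2 = fully pressed.
- ring_center (a point): Point on the common vertical axis of the two knobs of the load control (grey box 150 x 150 x 45 mm, bolted down), at half the height of the outer ring, 61 mm above the bench. Outer ring: round, aluminium, 66 mm in diameter, from 47 to 71 mm above the bench. Inner knob: black, 28 mm in diameter, from 71 to 90 mm above the bench. Box x axis: from the knobs' axis to the yellow mark.
- ring (a joint): Turn of the outer ring in rad, 0 = its orange line points at the yellow mark; grows anticlockwise seen from above; it starts between -1.3 and -0.5, so one anticlockwise turn sets it. Stiff enough to stay where it is left (0.08 N m).
- ring_line (a point): Outer end of the orange line on the outer ring: on its upper edge, 34 mm from the axis.
- yellow_mark (a point): Point on the load control, 34 mm from the axis and level with the ring's upper edge, beside the yellow mark on the black dial face: ring_line must come here.
- inner (a joint): Turn of the small inner knob in rad, from its own white line; anticlockwise from above. It turns very easily and must be left as found.
- inner_line (a point): End of the white line on the inner knob, on its top, 12 mm from the axis.
- barrel: Bystander: grey metal engine cylinder, 110 mm in diameter, 85 mm high, standing; origin at the centre of its underside.
- can: Bystander: spray can, 64 mm in diameter, 160 mm high, standing; origin at the centre of its underside.
- tray: Bystander: clear plastic parts tray 160 x 240 x 70 mm; origin at the centre of its underside.
- wrench: Bystander: flat steel wrench, 180 mm long, lying on the bench near the robot; origin at its underside.
There are look-alikes about, which are no part of the job. Leave any blue or pink look-alike of the part that bears ring_center alone.

How it is judged:
By the outcome, as a careful person would: the job done as asked, in the order asked, and still so for the second after the job is handed in, with the robot touching nothing.
It also fails if it takes over 56 s, if anything falls off the work surface, if the arm or the gripper's body presses on something with over 40 N, if the wrist force passes 120 N, or if a joint passes its speed limit or range.

ROBOT

A 6-joint arm with a two-finger parallel gripper is mounted at the origin on the work surface. World frame = base frame: x ahead of the robot, y to its left, z up, the work surface at z = 0. Lengths are in m, angles in degrees, forces in N, time in s.
With the tool pointing down it reaches from about 0.35 to 0.875 m from the base axis. Payload 4.2 kg.
Tool frame: the origin (TCP) lies at the very end of the fingers, on their centre line; the grasp point (between the pads) lies 19 mm behind it; z points along the fingers, x is the direction in which the jaws open and shut, and the axes are right-handed (so a half turn about z gives the same grasp; the last joint's range is limited). The gripper opens to 87 mm and grips with 3 to 60 N. Pads are 19 mm wide; open, the fingers measure 117 mm over their backs; the gripper's body (75 mm by 190 mm) begins 51 mm behind the grasp point.
Start: joints at [-48.323, 22.042, 0.453, 0, -68.411, -14.817], TCP at [0.282, -0.558, 0.223] pointing down, gripper open.
Joint ranges: [-179.83, 179.83], [-69.29, 118.12], [-61.27, 80.66], [-181.25, 117.63], [-171.15, -9.14], [-177.46, 177.46]. Speed limits (degrees/s): [159.86, 159.86, 180, 180, 180, 180].

INTERFACE

Orientations are given as a 3x3 rotation matrix whose columns are the frame's x, y, z axes.
In Python, from station import r gives the robot as it stands.
- The arm moves only by the shell command python3 -m jog 'ROWS' [OPENING]. ROWS is JSON, a list of rows, each a list of 2 entries, a list of its own where there are three numbers: the shift along the tool's x, y, z in m, then the turn, a rotation vector about the tool's x, y, z in units of 5 degrees (1.0 is 5 degrees). A call has exactly 10 rows; each row is the pose to reach, as a shift and turn from the pose commanded when the call began, along the tool's axes at that moment; what a row does not reach only later rows make up. A row lasts 1/12 s, in which the tool goes at most 41.7 mm and 7.16 degrees, less where a joint would pass 70% of its speed; a pose out of reach is approached as far as the arm can. A call with a gripper value outside its range is refused whole. OPENING is the finger opening in m, from 0 to 0.087, set as the call begins (- or left out, the last holds). The fingers move at their own pace and stop on an object; the grip force is fixed at half the most. Time passes only in rows, so rows that repeat a pose let the fingers close, or fill a call up. It gives the time, the measured TCP pose, the force and the opening at its end, in the units of the state.
- r.sense(): the state, without advancing time (a new reading comes with each control period).
- r.capture(name): name is "scene" or "top"; returns (picture, depth): 400x640x3 uint8, blue, green, red; 400x640 float32, m along the optical axis (not along the pixel's ray), 0 where there is no reading.
- r.calibration(name): a dict with "fx", "fy", "cx", "cy" (pixels), "R" (3x3) and "t" (3): a world point X has camera coordinates R X + t. Camera axes: x right, y down, z forward; pixel columns grow to the right and rows downward; lengths in m; the calibration is good to about 2 mm. A picture is of the moment at which its call begins. calibration takes no time and is no camera call.
- r.finish_job(): hands the job in, once; it reports no verdict.
Trained networks look in the newest picture that a camera, given by its name, has taken for a name from the list of things; names that differ only in an ending like _2 or _b are one class to them, and where a whole thing is asked for, a point or a joint stands for the part that bears it (a point fixed in the world has none). Each returns a list of dicts, best first, with "confidence" (0 to 1); they miss things now and then, are a little off and sometimes report something else, mostly with a low value. They report only what shows in the picture. A call takes as long as a camera call. They do not tell look-alikes from the thing itself.
- r.cut_out(query, camera): "region" (400x640 bool, what is visible of it) and "uv" ([column, row] in pixels, amid what is visible of it).
The state is a dict: "time_s": time; "joints": joint angles; "joint_velocities": joint speeds; "effort": joint torques, N m; "tcp_pos": TCP position; "ee_rot": TCP orientation; "wrist_force": force on the tool from outside, world axes, zero at the start; "moment": the same for the moment, N m; "gripper_width": opening from 0.0 (shut) to 1.0 (fully open).
Only numpy, scipy, OpenCV 4.12 (cv2) and the standard library are available. Lean on these libraries where they do the work, as an engineer would, in place of code of your own. Each camera call takes 0.05 s, during which the arm holds its last target.

## Working session

There is one attempt and no reset: what is moved stays moved. The work goes in short steps, Python scripts to look and compute and a shell command to move; the robot and the scene stay as the last step left them, time stands still between calls to the robot, and variables do not carry over. Pictures are saved under pics/ and viewed, and the job is handed in when it is done.

```bash
ls; mkdir -p pics
python3 - <<'E'
from station import r
import cv2,numpy as np
s=r.sense();print(s)
for n in("scene","top"):
    p,d=r.capture(n);cv2.imwrite(f"pics/{n}0.png",p);np.save(f"pics/{n}0.npy",d);c=r.calibration(n);print(n,c)
E
```

```text
pics
{'time_s': 0.0, 'joints': array([-4.83235446e+01,  2.20929604e+01,  3.80707544e-01, -2.98140418e-02,
       -6.84118804e+01, -1.48153492e+01]), 'joint_velocities': array([ 0.01555003,  0.03145382, -0.08743337, -0.0307092 , -0.02309955,
       -0.05809058]), 'effort': array([-1.50278192e-03, -3.90662491e+01,  1.87407357e+01,  4.22010452e+00,
        1.09375341e-02, -1.90873220e-04]), 'tcp_pos': array([ 0.28213194, -0.55702542,  0.22144064]), 'ee_rot': array([[-4.51656761e-01,  8.92191126e-01, -1.07915339e-03],
       [ 8.92189022e-01,  4.51658042e-01,  1.93989826e-03],
       [ 2.21816832e-03, -8.66406396e-05, -9.99997536e-01]]), 'wrist_force': array([-0.36195244,  0.06104919,  0.49335314]), 'moment': array([-0.02043985, -0.02574179, -0.04841799]), 'gripper_width': 0.9963078852350604}
scene {'fx': 459.0340842771035, 'fy': 459.0340842771035, 'cx': 319.3549381044535, 'cy': 198.047691643661, 'R': array([[-0.7648626 ,  0.64390571,  0.01925199],
       [ 0.43070333,  0.53337712, -0.72801339],
       [-0.47904055, -0.54853831, -0.68529254]]), 't': array([ 0.44880185, -0.1102124 ,  1.36650383])}
top {'fx': 405.7384678468965, 'fy': 405.7384678468965, 'cx': 317.61639913708035, 'cy': 199.67289937042136, 'R': array([[ 0.01819844, -0.99953415, -0.02450095],
       [-0.99689003, -0.01626016, -0.07710957],
       [ 0.07667526,  0.02582803, -0.99672153]]), 't': array([-0.05429278,  0.5421508 ,  1.19518214])}
```

View pics/scene0.png

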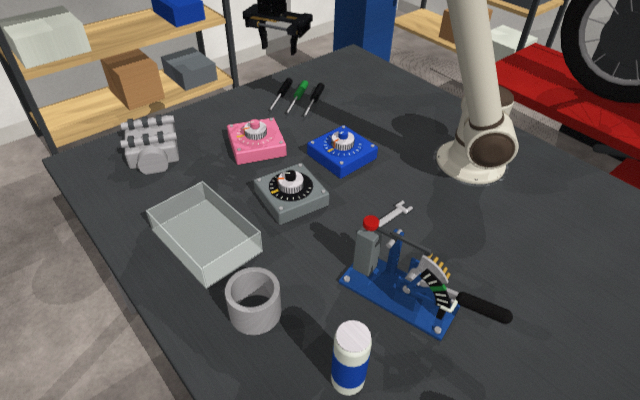

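View pics/top0.png

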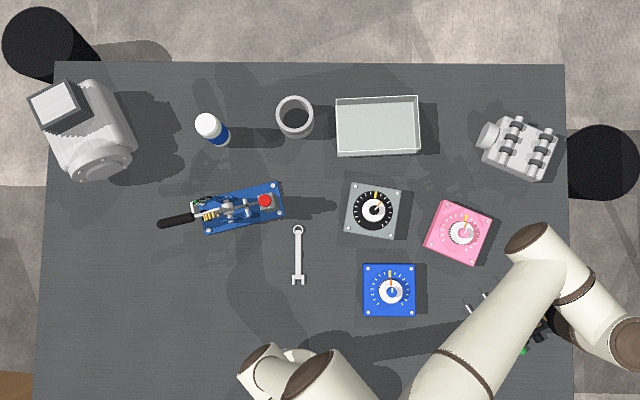

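The top view shows the grey load control at about (375,210), the stand with its button at (265,201) and grip at (177,220), and pink and blue look-alikes. Next I'll make rectified zooms.

```bash
cat > h.py <<'E'
import numpy as np,cv2
from station import r
def proj(n,X):
    c=r.calibration(n);p=np.atleast_2d(X)@c["R"].T+c["t"];return np.c_[c["fx"]*p[:,0]/p[:,2]+c["cx"],c["fy"]*p[:,1]/p[:,2]+c["cy"]]
def ray(n,uv,z):
    c=r.calibration(n);o=-c["R"].T@c["t"];d=c["R"].T@np.array([(uv[0]-c["cx"])/c["fx"],(uv[1]-c["cy"])/c["fy"],1]);return o+d*(z-o[2])/d[2]
def rect(n,p,ctr,z,half,px=600):
    # output: col -> -y (right), row -> -x (down)
    q=np.float32([[0,0],[px,0],[px,px],[0,px]])
    W=np.array([[ctr[0]+half,ctr[1]+half,z],[ctr[0]+half,ctr[1]-half,z],[ctr[0]-half,ctr[1]-half,z],[ctr[0]-half,ctr[1]+half,z]])
    H=cv2.getPerspectiveTransform(proj(n,W).astype(np.float32),q)
    return cv2.warpPerspective(p,H,(px,px),flags=cv2.INTER_CUBIC)
def cloud(n,d):
    c=r.calibration(n);v,u=np.indices(d.shape);P=np.stack([(u-c["cx"])/c["fx"]*d,(v-c["cy"])/c["fy"]*d,d],-1);return (P-c["t"])@c["R"]
E
python3 - <<'E'
from h import *
p=cv2.imread("pics/top0.png");s=cv2.imread("pics/scene0.png")
d=np.load("pics/top0.npy");ds=np.load("pics/scene0.npy")
c0=ray("top",(375,209),.071);print("ring approx",c0)
a=rect("top",p,c0,.071,.06,400);b=rect("scene",s,c0,.071,.06,400)
cv2.imwrite("pics/ringz.png",np.hstack([a,b]))
st=ray("top",(265,201),.166);print("button",st)
C=cloud("top",d);Cs=cloud("scene",ds)
for nm,X in(("top",C),("scene",Cs)):
  im=p if nm=="top" else s
  h=im.astype(int);red=(h[...,2]>150)&(h[...,1]<60)&(h[...,0]<60)
  m=red&(abs(X[...,2]-.166)<.012)&(np.hypot(X[...,0]-st[0],X[...,1]-st[1])<.05)
  P=X[m];print(nm,"btn",m.sum(),np.median(P,0),P.min(0),P.max(0))
  near=np.hypot(X[...,0]-c0[0],X[...,1]-c0[1])
  for lo,hi in((.08,.1),(.063,.076)):
    m=(near<.045)&(X[...,2]>lo)&(X[...,2]<hi);P=X[m];print(nm,lo,m.sum(),P.mean(0),(P.min(0)+P.max(0))/2,P.max(0)-P.min(0))
cv2.imwrite("pics/stand.png",cv2.resize(p[165:250,145:305],None,fx=5,fy=5,interpolation=cv2.INTER_CUBIC))
cv2.imwrite("pics/stands.png",cv2.resize(s[200:345,330:520],None,fx=4,fy=4,interpolation=cv2.INTER_CUBIC))
E
```

```text
ring approx [ 0.51507141 -0.21059923  0.071     ]
button [0.52601021 0.09032301 0.166     ]
top btn 84 [0.52853481 0.09329499 0.16620539] [0.51270944 0.07694961 0.16118589] [0.54183093 0.10633119 0.17137487]
top 0.08 80 [ 0.51280441 -0.20511789  0.08906728] [ 0.51267872 -0.20473273  0.08743156] [0.02562056 0.02588722 0.01397916]
top 0.063 339 [ 0.5125047  -0.20500331  0.07072685] [ 0.51229519 -0.20521496  0.07001686] [0.0630769  0.0639268  0.01170232]
scene btn 152 [0.53075003 0.09482844 0.16469383] [0.5123583  0.07621142 0.15533946] [0.54467211 0.1084829  0.16806192]
scene 0.08 82 [ 0.51463218 -0.2037454   0.08669596] [ 0.51282774 -0.20692205  0.08587323] [0.02928875 0.03185622 0.01043903]
scene 0.063 282 [ 0.51844415 -0.19828319  0.06935566] [ 0.51364693 -0.20566057  0.06948468] [0.06580438 0.06769408 0.01288167]
```

View pics/ringz.png

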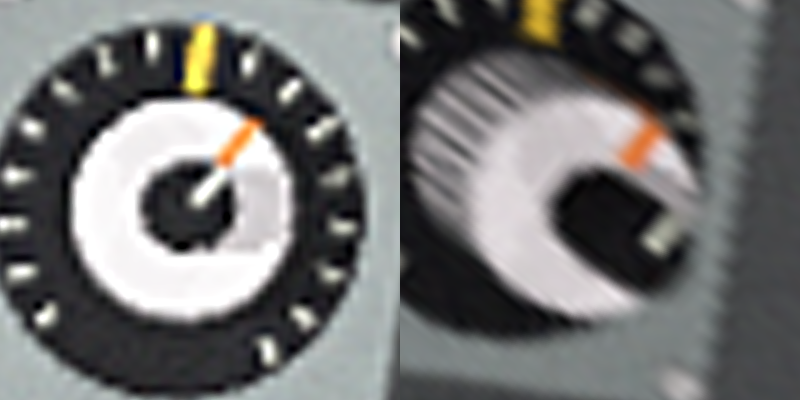

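View pics/stand.png

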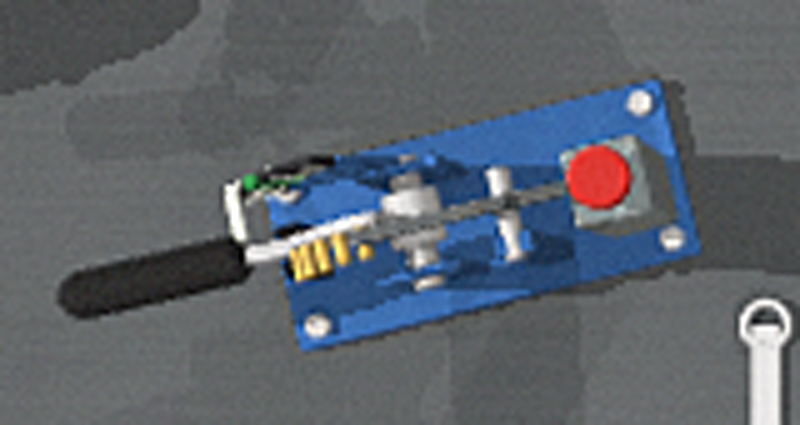

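View pics/stands.png

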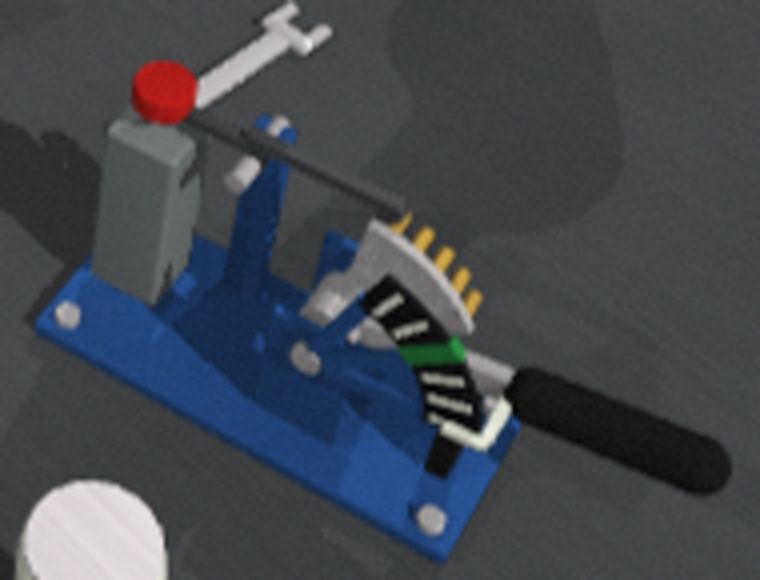

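The orange line runs from (222,163) to (258,120) in the rectified zoom, which puts it about 41° clockwise of world x. Yellow is about 10° clockwise. The brake lever is at home. I'll measure these precisely.

Run:
```python
from h import *
p=cv2.imread("pics/top0.png");s=cv2.imread("pics/scene0.png")
d=np.load("pics/top0.npy");ds=np.load("pics/scene0.npy")
c=np.array([.5128,-.2051])
def colors(img):
    hsv=cv2.cvtColor(img,cv2.COLOR_BGR2HSV);return hsv
for z in(.0715,.047):
    R=rect("top",p,c,z,.06,600);hsv=colors(R)
    org=cv2.inRange(hsv,(5,140,150),(16,255,255));yel=cv2.inRange(hsv,(21,110,120),(33,255,255));wh=cv2.inRange(hsv,(0,0,190),(180,40,255))
    for n,m in(("org",org),("yel",yel)):
        v,u=np.nonzero(m);x=c[0]+(300-v)*.0002;y=c[1]+(300-u)*.0002
        P=np.c_[x,y];k=np.hypot(*(P-c).T)<(.04 if n=="org" else .06);P=P[k];m0=P.mean(0)
        w,V=np.linalg.eigh(np.cov(P.T));a=V[:,1]*np.sign(V[0,1])
        print(z,n,k.sum(),m0,"dir about c",np.degrees(np.arctan2(*(m0-c)[::-1])),"axis",np.degrees(np.arctan2(a[1],a[0])),np.ptp(P@a))
    if z>.05:
        cc=max(cv2.findContours(cv2.inRange(hsv,(0,0,150),(180,60,255)),0,1)[0],key=lambda q:0 if abs(cv2.boundingRect(q)[0]+cv2.boundingRect(q)[2]/2-270)>70 else cv2.contourArea(q))
        e=cv2.minEnclosingCircle(cc);print("disc",c+np.array([300-e[0][1],300-e[0][0]])*.0002,e[1]*.0002)
# box orientation: top face depth .045
X=cloud("top",d)
m=(abs(X[...,2]-.045)<.006)&(abs(X[...,0]-c[0])<.11)&(abs(X[...,1]-c[1])<.11)
m=cv2.morphologyEx(m.astype(np.uint8),cv2.MORPH_CLOSE,np.ones((3,3)))
q=max(cv2.findContours(m,0,1)[0],key=cv2.contourArea)[:,0]
W=np.array([ray("top",u,.045)[:2] for u in q],np.float32);print("box",cv2.minAreaRect(W))
# grip
for nm,im,D in(("top",p,d),("scene",s,ds)):
    X=cloud(nm,D);dark=im.max(-1)<60
    m=dark&(X[...,2]>.07)&(X[...,2]<.16)&(X[...,1]>.22)&(X[...,1]<.36)&(abs(X[...,0]-.5)<.08)
    P=X[m];mu=P.mean(0);w,V=np.linalg.eigh(np.cov(P.T));a=V[:,2]*np.sign(V[1,2]);t=(P-mu)@a
    print(nm,"grip",m.sum(),mu,a,mu+a*t.min(),mu+a*t.max(),"az",np.degrees(np.arctan2(a[1],a[0])))
# base plate corners via blue
    hsv=cv2.cvtColor(im,cv2.COLOR_BGR2HSV)
    b=cv2.inRange(hsv,(100,120,40),(125,255,255))>0
    m=b&(X[...,2]<.03)&(X[...,2]>-.01)&(abs(X[...,1]-.15)<.2)&(abs(X[...,0]-.53)<.15)
    P=X[m][:,:2].astype(np.float32);print("plate",m.sum(),np.median(X[m][:,2]),cv2.minAreaRect(P))
for n,u in(("top",["wrench","can","barrel","tray"]),):
    for k in u:
        o=r.cut_out(k,n)
        if o: 
            reg=o[0]["region"]&(d>0);P=cloud(n,d)[reg];print(k,o[0]["confidence"],np.percentile(P,2,axis=0),np.percentile(P,98,axis=0))
```

```text
0.0715 org 1285 [ 0.53251051 -0.22196879] dir about c -40.55782244087287 axis -38.38767490476495 0.016641852773558896
0.0715 yel 4081 [ 0.55717755 -0.21043825] dir about c -6.859247437543804 axis -9.642289275556514 0.02173034063449575
disc [ 0.5129 -0.205 ] 0.08471141357421876
0.047 org 1340 [ 0.53424075 -0.22504746] dir about c -42.93366873632166 axis -38.38933642000416 0.017047054770650272
0.047 yel 4258 [ 0.55940803 -0.21326402] dir about c -9.935328384428116 axis -9.759467019735263 0.02219015444207928
box ((0.5129994750022888, -0.20492245256900787), (0.1492946594953537, 0.14933611452579498), 81.0003433227539)
top grip 250 [0.48312279 0.32224645 0.10875667] [-0.53129176  0.79183257 -0.30121462] [0.53915109 0.23874238 0.14052178] [0.46047119 0.3560062  0.0959144 ] az 123.86021940421813
plate 1614 0.012396351053237937 ((0.5162758231163025, 0.18782660365104675), (0.10978721082210541, 0.24929003417491913), 14.957396507263184)
scene grip 778 [0.50218687 0.30828972 0.11222198] [-0.5111845   0.78305518 -0.35428094] [0.54497656 0.24274256 0.14187775] [0.47139237 0.35546211 0.09087958] az 123.13681430065023
plate 3131 0.010898923018926624 ((0.4891185164451599, 0.1775975078344345), (0.17094974219799042, 0.25510185956954956), 14.730670928955078)
wrench 0.81 [ 0.29576127 -0.00556264  0.00081204] [0.46058183 0.02768892 0.01215531]
can 0.86 [0.7040918  0.22805272 0.01655374] [0.75941361 0.28399683 0.16445749]
barrel 0.76 [ 0.7324103  -0.02584393  0.00579183] [0.83499692 0.0756777  0.08921897]
tray 0.66 [ 6.82041033e-01 -3.34819230e-01 -2.41845600e-04] [ 0.8469492  -0.09962986  0.07146209]
```

Run:
```python
from h import *
yh=np.array([-np.sin(np.radians(14.96)),np.cos(np.radians(14.96))]);xh=np.array([yh[1],-yh[0]])
pc=np.array([.5163,.1878]);b=np.array([.5293,.0945])
print("button in plate frame",(b-pc)@xh,(b-pc)@yh)
for nm in("top","scene"):
    im=cv2.imread(f"pics/{nm}0.png");D=np.load(f"pics/{nm}0.npy");X=cloud(nm,D)
    u=(X[...,:2]-pc)@xh;v=(X[...,:2]-pc)@yh;z=X[...,2]
    m=(im.max(-1)<75)&(v>.07)&(v<.26)&(abs(u)<.03)&(z>.06)&(z<.16)
    print(nm,m.sum(),"v range",v[m].min(),v[m].max())
    for a in np.arange(.07,.25,.02):
        k=m&(v>=a)&(v<a+.02)
        if k.sum(): print(" v%.2f n%d u mid %.4f [%.4f %.4f] z med %.4f max %.4f"%(a,k.sum(),u[k].mean(),u[k].min(),u[k].max(),np.median(z[k]),z[k].max()))
for q in("lever_grip","button_top","stand_hinge"):
    for nm in("top","scene"):
        o=r.cut_out(q,nm) if nm=="top" else []
        for e in o[:2]: print(q,e["confidence"],e["uv"],e["region"].sum(),ray("top",e["uv"],.1))
```

```text
button in plate frame -0.011525513136916377 -0.0934935962883596
top 370 v range 0.09410245260812347 0.21990648180498854
 v0.09 n13 u mid 0.0029 [-0.0145 0.0134] z med 0.0699 max 0.0726
 v0.11 n43 u mid -0.0013 [-0.0127 0.0133] z med 0.1010 max 0.1078
 v0.13 n74 u mid -0.0010 [-0.0138 0.0130] z med 0.1043 max 0.1128
 v0.15 n73 u mid -0.0008 [-0.0133 0.0137] z med 0.1071 max 0.1148
 v0.17 n74 u mid -0.0013 [-0.0138 0.0131] z med 0.1097 max 0.1192
 v0.19 n74 u mid -0.0011 [-0.0133 0.0128] z med 0.1131 max 0.1213
 v0.21 n19 u mid -0.0007 [-0.0126 0.0103] z med 0.1151 max 0.1181
scene 835 v range 0.0765377955510908 0.22152625798801742
 v0.07 n2 u mid 0.0010 [0.0009 0.0010] z med 0.1084 max 0.1090
 v0.09 n4 u mid 0.0078 [-0.0065 0.0289] z med 0.0807 max 0.1074
 v0.11 n84 u mid 0.0054 [-0.0106 0.0298] z med 0.0990 max 0.1050
 v0.13 n159 u mid 0.0063 [-0.0119 0.0151] z med 0.1015 max 0.1086
 v0.15 n163 u mid 0.0062 [-0.0129 0.0153] z med 0.1048 max 0.1110
 v0.17 n169 u mid 0.0063 [-0.0109 0.0145] z med 0.1080 max 0.1138
 v0.19 n179 u mid 0.0065 [-0.0115 0.0153] z med 0.1111 max 0.1190
 v0.21 n75 u mid 0.0048 [-0.0094 0.0135] z med 0.1101 max 0.1154
lever_grip 0.82 [189.9, 215.5] 633 [0.48638741 0.31136359 0.1       ]
lever_grip 0.35 [375.3, 208.4] 2571 [ 0.51512755 -0.20806464  0.1       ]
button_top 0.83 [254.8, 204.2] 298 [0.52125501 0.1291141  0.1       ]
stand_hinge 0.58 [233.4, 210.9] 3403 [0.50141608 0.18885015 0.1       ]
```

```bash
cat >> h.py <<'E'
def to(pos=None,az=None,dz=None):
    s=r.sense();R=s["ee_rot"];p=s["tcp_pos"]
    if pos is not None:
        d=np.array(pos)-p;print("t",round(s["time_s"],2),"tcp",p.round(4),"az",round(np.degrees(np.arctan2(R[1,0],R[0,0])),2),"tool shift",(R.T@d).round(4),"F",s["wrist_force"].round(1),"w",round(s["gripper_width"]*.087,4))
    return s
E
python3 - <<'E'
from h import *
to([.5128,-.2051,.2])
print(proj("top",[[.4714,.3518,.0974],[.5285,.0933,.166],[.5108,.2091,.075]]))
E
python3 -m jog '[[[0.01,0.015,0],[0,0,0]],[[0.03,0.05,0],[0,0,0]],[[0.05,0.085,0],[0,0,0]],[[0.07,0.12,0],[0,0,0]],[[0.09,0.155,0],[0,0,0]],[[0.11,0.19,0],[0,0,0]],[[0.13,0.225,0],[0,0,0]],[[0.15,0.26,0],[0,0,0]],[[0.17,0.295,0],[0,0,0]],[[0.185,0.32,0.01],[0,0,0]]]' 0.087
python3 -c "
from h import *
to([.5128,-.2051,.1])"
```

```text
t 0.45 tcp [ 0.2824 -0.5575  0.2224] az 116.86 tool shift [0.2102 0.3648 0.0225] F [ 0.5  0.1 -0.2] w 0.087
[[175.7604672  220.60548655]
 [263.9047386  200.04251359]
 [228.51469339 207.94657509]]
time_s: 1.28
tcp_pos: [0.487, -0.2459, 0.2147]
ee_rot: [[-0.454, 0.891, 0.005], [0.891, 0.454, -0.002], [-0.004, 0.004, -1.0]]
wrist_force: [-0.2, -0.3, 0.6]
gripper_width: 0.998
t 1.28 tcp [ 0.487  -0.2459  0.2147] az 116.99 tool shift [0.0251 0.0411 0.1148] F [-0.2 -0.3  0.6] w 0.0868
```

```bash
python3 -m jog '[[[0.01,0.02,0.01],[0,0,0]],[[0.02,0.035,0.03],[0,0,0]],[[0.025,0.044,0.06],[0,0,0]],[[0.025,0.044,0.08],[0,0,0]],[[0.025,0.044,0.1],[0,0,0]],[[0.025,0.044,0.1],[0,0,0]],[[0.025,0.044,0.1],[0,0,0]],[[0.025,0.044,0.1],[0,0,0]],[[0.025,0.044,0.1],[0,0,0]],[[0.025,0.044,0.1],[0,0,0]]]' 0.087
python3 -c "
from h import *
to([.5128,-.2051,.053])"
```

```text
time_s: 2.12
tcp_pos: [0.5131, -0.2061, 0.1141]
ee_rot: [[-0.452, 0.892, 0.003], [0.892, 0.452, -0.0], [-0.002, 0.002, -1.0]]
wrist_force: [0.1, 0.3, 0.3]
gripper_width: 0.997
t 2.12 tcp [ 0.5131 -0.2061  0.1141] az 116.85 tool shift [0.0011 0.     0.0611] F [0.1 0.3 0.3] w 0.0867
```

```bash
python3 -m jog '[[[0.001,0,0.01],[0,0,0]],[[0.001,0,0.02],[0,0,0]],[[0.001,0,0.03],[0,0,0]],[[0.001,0,0.04],[0,0,0]],[[0.001,0,0.05],[0,0,0]],[[0.001,0,0.056],[0,0,0]],[[0.001,0,0.06],[0,0,0]],[[0.001,0,0.06],[0,0,0]],[[0.001,0,0.06],[0,0,0]],[[0.001,0,0.06],[0,0,0]]]' 0.087
python3 -c "
from h import *
to([.5128,-.2051,.053])
a,_=r.capture('scene');b,_=r.capture('top')
cv2.imwrite('pics/g1.png',np.hstack([cv2.resize(a[120:270,200:380],(480,400)),cv2.resize(b[150:270,310:430],(320,320))[:400] if 0 else cv2.copyMakeBorder(cv2.resize(b[150:270,310:430],(320,320)),0,80,0,0,0)]))"
```

```text
time_s: 2.95
tcp_pos: [0.5122, -0.2049, 0.0529]
ee_rot: [[-0.452, 0.892, 0.001], [0.892, 0.452, -0.0], [-0.001, 0.001, -1.0]]
wrist_force: [0.0, -0.1, -0.2]
gripper_width: 1.0
t 2.95 tcp [ 0.5122 -0.2049  0.0529] az 116.87 tool shift [-0.0004  0.0004 -0.0001] F [ 0.  -0.1 -0.2] w 0.087
```

View pics/g1.png

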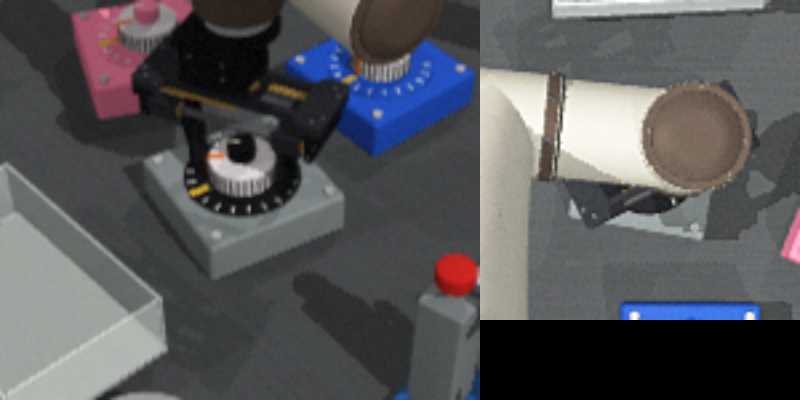

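The fingers straddle the ring without touching it, with yellow at (200,189) and orange at (213,156). Closing now.

```bash
python3 -m jog '[[[0,0,0],[0,0,0]],[[0,0,0],[0,0,0]],[[0,0,0],[0,0,0]],[[0,0,0],[0,0,0]],[[0,0,0],[0,0,0]],[[0,0,0],[0,0,0]],[[0,0,0],[0,0,0]],[[0,0,0],[0,0,0]],[[0,0,0],[0,0,0]],[[0,0,0],[0,0,0]]]' 0.055
python3 -c "
from h import *
to([.5128,-.2051,.053])"
```

```text
time_s: 3.88
tcp_pos: [0.5133, -0.2065, 0.0529]
ee_rot: [[-0.452, 0.892, 0.003], [0.892, 0.452, -0.002], [-0.003, 0.002, -1.0]]
wrist_force: [3.2, -7.5, -3.2]
gripper_width: 0.752
t 3.88 tcp [ 0.5133 -0.2065  0.0529] az 116.89 tool shift [ 0.0014  0.0002 -0.0002] F [ 3.2 -7.5 -3.2] w 0.0654
```

```bash
python3 -m jog '[[[-0.0015,0,0],[0,0,-0.3]],[[-0.0015,0,0],[0,0,-1]],[[-0.0015,0,0],[0,0,-1.8]],[[-0.0015,0,0],[0,0,-2.6]],[[-0.0015,0,0],[0,0,-3.4]],[[-0.0015,0,0],[0,0,-4.2]],[[-0.0015,0,0],[0,0,-5]],[[-0.0015,0,0],[0,0,-5.6]],[[-0.0015,0,0],[0,0,-5.9]],[[-0.0015,0,0],[0,0,-5.9]]]'
python3 -c "
from h import *
to([.5128,-.2051,.053]);print(r.sense()['moment'])
a,_=r.capture('scene');to([.5128,-.2051,.053])
cv2.imwrite('pics/g2.png',cv2.resize(a[140:230,240:340],None,fx=6,fy=6,interpolation=2))"
```

```text
time_s: 4.72
tcp_pos: [0.5123, -0.2056, 0.0528]
ee_rot: [[-0.833, 0.554, -0.0], [0.554, 0.833, 0.001], [0.001, 0.0, -1.0]]
wrist_force: [-1.5, 4.4, 2.7]
gripper_width: 0.753
t 4.72 tcp [ 0.5123 -0.2056  0.0528] az 146.39 tool shift [-0.0001  0.0007 -0.0002] F [-1.5  4.4  2.7] w 0.0655
[1.31967926 0.39373543 0.07616608]
t 4.77 tcp [ 0.5123 -0.2056  0.0528] az 146.34 tool shift [-0.0002  0.0006 -0.0002] F [-0.5  5.2  3.4] w 0.0653
```

View pics/g2.png

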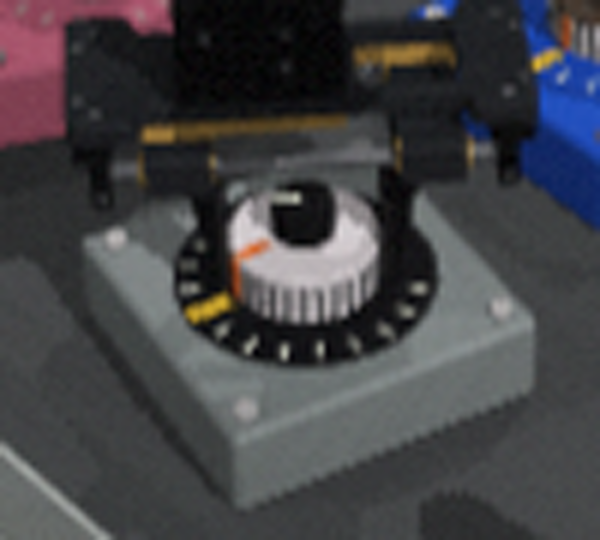

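Run:
```python
from h import *
for nm,f in(("before","pics/scene0.png"),("now",None)):
    if f: im=cv2.imread(f)
    else: im,_=r.capture("scene")
    best=[]
    c=np.array([.5132,-.206])
    R=rect("scene",im,c,.0712,.05,600);hsv=cv2.cvtColor(R,cv2.COLOR_BGR2HSV)
    m=cv2.inRange(hsv,(4,140,130),(17,255,255));v,u=np.nonzero(m);s=.1/600
    P=np.c_[c[0]+(300-v)*s,c[1]+(300-u)*s];rad=np.hypot(*(P-c).T);k=(rad<.033)&(rad>.012);P=P[k]
    w,V=np.linalg.eigh(np.cov(P.T));a=V[:,1]*np.sign(V[0,1]);m0=P.mean(0)
    print(nm,k.sum(),m0,"dir",np.degrees(np.arctan2(*(m0-c)[::-1])),"axis",np.degrees(np.arctan2(a[1],a[0])))
    R2=rect("scene",im,c,.047,.07,600);hsv=cv2.cvtColor(R2,cv2.COLOR_BGR2HSV);s=.14/600
    m=cv2.inRange(hsv,(21,140,110),(33,255,255));v,u=np.nonzero(m);P=np.c_[c[0]+(300-v)*s,c[1]+(300-u)*s];P=P[np.hypot(*(P-c).T)<.06]
    m0=P.mean(0);w,V=np.linalg.eigh(np.cov(P.T));a=V[:,1]*np.sign(V[0,1]);print(" yel",len(P),m0,np.degrees(np.arctan2(*(m0-c)[::-1])),np.degrees(np.arctan2(a[1],a[0])))
    cv2.imwrite(f"pics/rz_{nm}.png",R)
```

```text
before 2433 [ 0.53221473 -0.22315303] dir -42.05336719189347 axis -36.62695113540266
 yel 3538 [ 0.55910441 -0.21507692] -11.185105403183185 -3.6354741140750177
now 1507 [ 0.53805313 -0.21093309] dir -11.226702187265225 axis -0.12926165046396687
 yel 3439 [ 0.55896814 -0.21503263] -11.164205707769856 -3.394803299712931
```

View pics/rz_now.png

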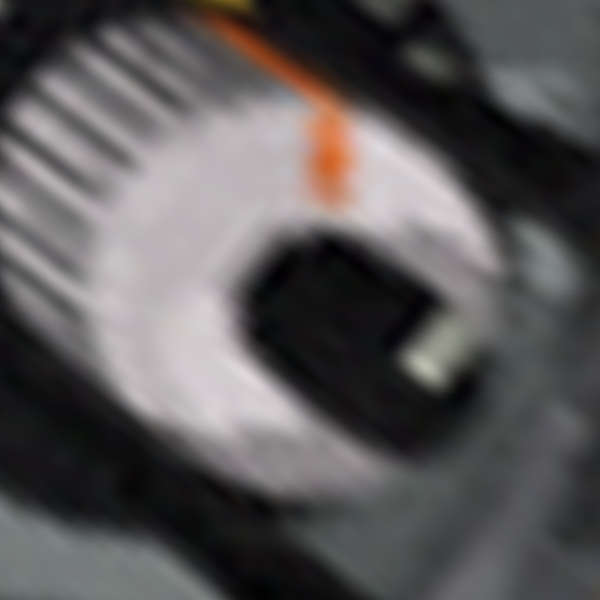

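```bash
python3 -m jog '[[[0,0,0],[0,0,0]],[[0,0,0],[0,0,0]],[[0,0,0],[0,0,0]],[[0,0,0],[0,0,0]],[[0,0,0],[0,0,0]],[[0,0,0],[0,0,0]],[[0,0,-0.01],[0,0,0]],[[0,0,-0.03],[0,0,0]],[[0,0,-0.06],[0,0,0]],[[0,0,-0.1],[0,0,0]]]' 0.087
python3 -c "
from h import *
to([.47,.352,.25])"
```

```text
time_s: 5.65
tcp_pos: [0.5106, -0.2059, 0.1519]
ee_rot: [[-0.832, 0.554, -0.006], [0.554, 0.832, 0.001], [0.005, -0.002, -1.0]]
wrist_force: [1.3, -0.1, 0.4]
gripper_width: 1.002
t 5.65 tcp [ 0.5106 -0.2059  0.1519] az 146.33 tool shift [ 0.3436  0.4416 -0.0973] F [ 1.3 -0.1  0.4] w 0.0872
```

```bash
python3 -m jog '[[[0.005,0.01,-0.02],[0,0,-0.5]],[[0.02,0.03,-0.05],[0,0,-1.2]],[[0.04,0.05,-0.08],[0,0,-2]],[[0.06,0.08,-0.1],[0,0,-3]],[[0.08,0.11,-0.1],[0,0,-4]],[[0.1,0.14,-0.1],[0,0,-5]],[[0.12,0.17,-0.1],[0,0,-6]],[[0.14,0.2,-0.1],[0,0,-7]],[[0.16,0.22,-0.1],[0,0,-8]],[[0.17,0.23,-0.1],[0,0,-9]]]'
python3 -c "
from h import *
to([.47,.352,.25])
p,_=r.capture('top');s,_=r.capture('scene');cv2.imwrite('pics/top1.png',p);cv2.imwrite('pics/scene1.png',s)
c=np.array([.5130,-.2058])
a=[]
for n in ('top0','top1'):
    im=cv2.imread(f'pics/{n}.png');R=rect('top',im,c,.0715,.06,400);a.append(R);hsv=cv2.cvtColor(R,cv2.COLOR_BGR2HSV)
    for k,m in (('org',cv2.inRange(hsv,(4,130,130),(17,255,255))),('yel',cv2.inRange(hsv,(21,110,110),(33,255,255)))):
        v,u=np.nonzero(m);P=np.c_[c[0]+(200-v)*.0003,c[1]+(200-u)*.0003];rad=np.hypot(*(P-c).T);P=P[rad<(.036 if k=='org' else .06)]
        if len(P)<5: continue
        m0=P.mean(0);w,V=np.linalg.eigh(np.cov(P.T));q=V[:,1]*np.sign(V[0,1]);print(n,k,len(P),m0,np.degrees(np.arctan2(*(m0-c)[::-1])),np.degrees(np.arctan2(q[1],q[0])))
cv2.imwrite('pics/cmp1.png',np.hstack(a))
"
```

```text
time_s: 6.48
tcp_pos: [0.4979, 0.0821, 0.2534]
ee_rot: [[-0.979, -0.204, 0.001], [-0.204, 0.979, 0.001], [-0.001, 0.001, -1.0]]
wrist_force: [0.6, -0.4, 0.1]
gripper_width: 1.0
t 6.48 tcp [0.4979 0.0821 0.2534] az -168.24 tool shift [-0.0277  0.2699  0.0036] F [ 0.6 -0.4  0.1] w 0.087
top0 org 648 [ 0.53262824 -0.22209074] -39.69146486919205 -38.66333089533135
top0 yel 1873 [ 0.5571141  -0.21041404] -5.971047573421805 -9.779818146386205
top1 org 760 [ 0.53855921 -0.20968224] -8.636748222098685 -7.143270633459681
top1 yel 1572 [ 0.55748683 -0.21045095] -5.968406241700497 -10.505029669711096
```

View pics/cmp1.png

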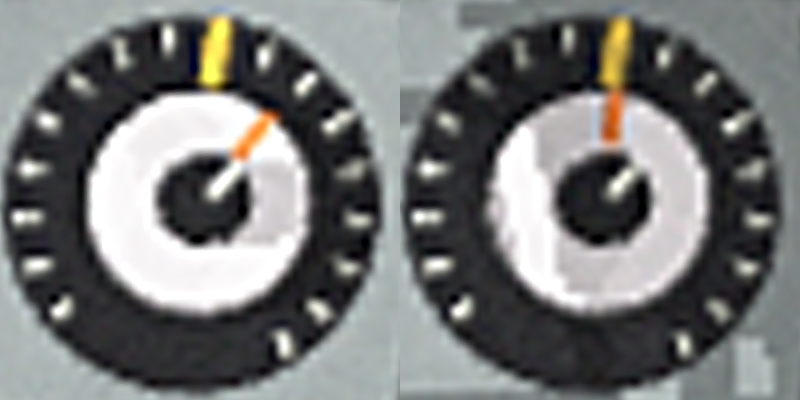

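The ring is turned by about 31°. In the rectified view the orange line (610,140 to 617,95) is in line with the yellow mark, and the inner knob's white line hasn't moved. Next is the lever.

```bash
python3 -m jog '[[[-0.003,0.03,0],[0,0,-0.2]],[[-0.006,0.065,0],[0,0,-0.5]],[[-0.01,0.1,0],[0,0,-0.7]],[[-0.014,0.135,0],[0,0,-0.7]],[[-0.018,0.17,0],[0,0,-0.7]],[[-0.022,0.205,0],[0,0,-0.7]],[[-0.025,0.24,0],[0,0,-0.7]],[[-0.028,0.26,0.01],[0,0,-0.7]],[[-0.028,0.268,0.03],[0,0,-0.7]],[[-0.028,0.268,0.06],[0,0,-0.7]]]'
python3 -c "
from h import *
to([.4713,.3521,.0844])"
```

```text
time_s: 7.42
tcp_pos: [0.4744, 0.3502, 0.1941]
ee_rot: [[-0.966, -0.257, 0.005], [-0.257, 0.966, 0.004], [-0.006, 0.003, -1.0]]
wrist_force: [0.7, -0.0, 0.6]
gripper_width: 0.999
t 7.42 tcp [0.4744 0.3502 0.1941] az -165.11 tool shift [0.0031 0.0023 0.1097] F [ 0.7 -0.   0.6] w 0.0869
```

```bash
python3 -m jog '[[[0.003,0.002,0.01],[0,0,0]],[[0.003,0.002,0.025],[0,0,0]],[[0.003,0.002,0.04],[0,0,0]],[[0.003,0.002,0.055],[0,0,0]],[[0.003,0.002,0.07],[0,0,0]],[[0.003,0.002,0.085],[0,0,0]],[[0.003,0.002,0.095],[0,0,0]],[[0.003,0.002,0.105],[0,0,0]],[[0.003,0.002,0.109],[0,0,0]],[[0.003,0.002,0.109],[0,0,0]]]'
python3 -c "
from h import *
to([.4713,.3521,.0844])
s,_=r.capture('scene');cv2.imwrite('pics/g3.png',cv2.resize(s[180:360,330:560],None,fx=3.2,fy=3.2,interpolation=2));to([.4713,.3521,.0844])"
```

```text
time_s: 8.25
tcp_pos: [0.4694, 0.3482, 0.0828]
ee_rot: [[-0.967, -0.256, -0.001], [-0.256, 0.967, -0.001], [0.001, -0.001, -1.0]]
wrist_force: [0.4, 0.4, 0.2]
gripper_width: 1.006
t 8.25 tcp [0.4694 0.3482 0.0828] az -165.18 tool shift [-0.0028  0.0033 -0.0016] F [0.4 0.4 0.2] w 0.0875
t 8.3 tcp [0.4698 0.3487 0.0836] az -165.15 tool shift [-0.0023  0.0029 -0.0008] F [ 0.2  0.5 -0.4] w 0.0869
```

View pics/g3.png

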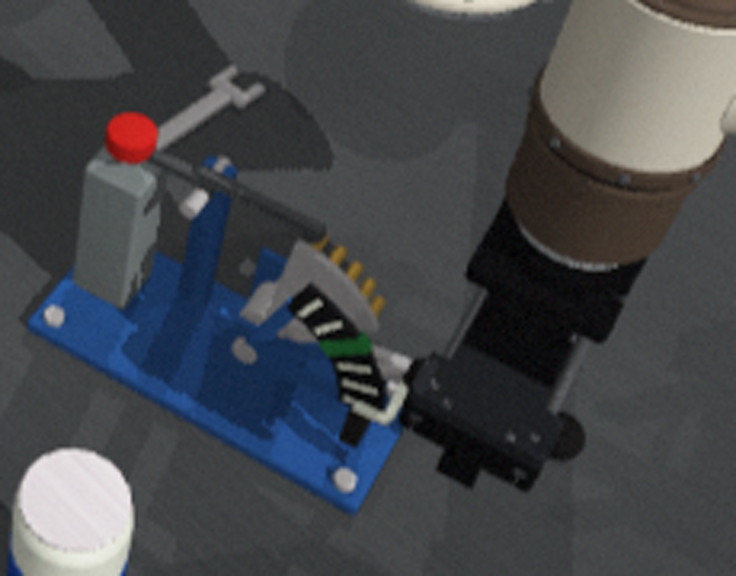

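The fingers straddle the grip, and the lever tip shows past the gripper at (570,435). I'll nudge to centre and close.

```bash
python3 -m jog '[[[-0.002,0.002,0],[0,0,0]],[[-0.002,0.003,0],[0,0,0]],[[-0.002,0.003,0],[0,0,0]],[[-0.002,0.003,0],[0,0,0]],[[-0.002,0.003,0],[0,0,0]],[[-0.002,0.003,0],[0,0,0]],[[-0.002,0.003,0],[0,0,0]],[[-0.002,0.003,0],[0,0,0]],[[-0.002,0.003,0],[0,0,0]],[[-0.002,0.003,0],[0,0,0]]]' 0.015
python3 -c "
from h import *
to([.4713,.3521,.0844])"
```

```text
time_s: 9.13
tcp_pos: [0.4706, 0.3523, 0.0835]
ee_rot: [[-0.967, -0.256, -0.0], [-0.256, 0.967, -0.0], [0.0, -0.0, -1.0]]
wrist_force: [-4.5, 0.0, 2.5]
gripper_width: 0.327
t 9.13 tcp [0.4706 0.3523 0.0835] az -165.14 tool shift [-0.0006 -0.0003 -0.0009] F [-4.5  0.   2.5] w 0.0285
```

```bash
python3 -c "
import numpy as np
f=lambda t:np.round(np.array([.15*np.cos(.15+t),-.15*np.sin(.15+t)]),4)
for a in(0,.35):print([(f(a+.035*k)-f(a)).round(4).tolist() for k in range(1,11)])"
```

```text
[[-0.0009, -0.0052], [-0.0019, -0.0103], [-0.0032, -0.0154], [-0.0046, -0.0205], [-0.0062, -0.0255], [-0.0079, -0.0304], [-0.0099, -0.0353], [-0.012, -0.0401], [-0.0142, -0.0449], [-0.0167, -0.0495]]
[[-0.0026, -0.0046], [-0.0053, -0.009], [-0.0082, -0.0134], [-0.0113, -0.0177], [-0.0145, -0.0218], [-0.0178, -0.0259], [-0.0213, -0.0298], [-0.025, -0.0336], [-0.0287, -0.0373], [-0.0326, -0.0408]]
```

```bash
python3 -m jog '[[[0,-0.001,-0.005],[0,0,0]],[[0,-0.002,-0.010],[0,0,0]],[[0,-0.003,-0.015],[0,0,0]],[[0,-0.0045,-0.0205],[0,0,0]],[[0,-0.006,-0.0255],[0,0,0]],[[0,-0.008,-0.0305],[0,0,0]],[[0,-0.010,-0.0355],[0,0,0]],[[0,-0.012,-0.040],[0,0,0]],[[0,-0.014,-0.045],[0,0,0]],[[0,-0.0165,-0.0495],[0,0,0]]]'
python3 -c "
from h import *
to([.4713,.3521,.0844])"
```

```text
time_s: 9.97
tcp_pos: [0.4746, 0.3355, 0.1332]
ee_rot: [[-0.967, -0.256, -0.001], [-0.256, 0.967, -0.001], [0.001, -0.001, -1.0]]
wrist_force: [1.6, 0.2, -10.8]
gripper_width: 0.314
t 9.97 tcp [0.4746 0.3355 0.1332] az -165.15 tool shift [-0.0011  0.0169  0.0488] F [  1.6   0.2 -10.8] w 0.0274
```

```bash
python3 -m jog '[[[0,-0.0025,-0.0045],[0,0,0]],[[0,-0.0055,-0.009],[0,0,0]],[[0,-0.008,-0.0135],[0,0,0]],[[0,-0.0115,-0.0175],[0,0,0]],[[0,-0.0145,-0.022],[0,0,0]],[[0,-0.018,-0.026],[0,0,0]],[[0,-0.0215,-0.030],[0,0,0]],[[0,-0.025,-0.0335],[0,0,0]],[[0,-0.0285,-0.0375],[0,0,0]],[[0,-0.0325,-0.041],[0,0,0]]]'
python3 -c "
from h import *
to([.4713,.3521,.0844])
s,d=r.capture('scene');np.save('pics/g4.npy',d);cv2.imwrite('pics/g4f.png',s);cv2.imwrite('pics/g4.png',cv2.resize(s[160:340,330:560],None,fx=3.2,fy=3.2,interpolation=2));to([.4713,.3521,.0844])"
```

```text
time_s: 10.8
tcp_pos: [0.4828, 0.305, 0.1738]
ee_rot: [[-0.967, -0.256, -0.001], [-0.256, 0.967, 0.001], [0.001, 0.001, -1.0]]
wrist_force: [-3.0, 3.9, -14.0]
gripper_width: 0.313
t 10.8 tcp [0.4828 0.305  0.1738] az -165.15 tool shift [-0.001   0.0484  0.0895] F [ -3.    3.9 -14. ] w 0.0273
t 10.85 tcp [0.4831 0.304  0.1747] az -165.16 tool shift [-0.001   0.0495  0.0903] F [ -2.5  -0.4 -10.4] w 0.0271
```

View pics/g4.png

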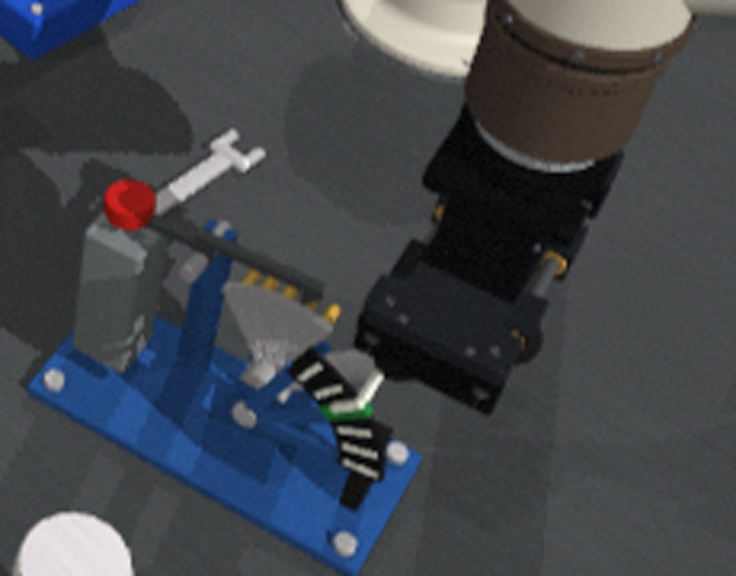

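The pointer sits at (345,400), just past the green mark, and the arc geometry gives θ≈0.70. I'll open and lift straight up.

```bash
python3 -m jog '[[[0,0,0],[0,0,0]],[[0,0,0],[0,0,0]],[[0,0,0],[0,0,0]],[[0,0,0],[0,0,0]],[[0,0,0],[0,0,0]],[[0,0,0],[0,0,0]],[[0,0,0],[0,0,0]],[[0,0,-0.01],[0,0,0]],[[0,0,-0.03],[0,0,0]],[[0,0,-0.06],[0,0,0]]]' 0.087
python3 -m jog '[[[0,0,-0.03],[0,0,0]],[[0,-0.01,-0.06],[0,0,0]],[[0,-0.03,-0.08],[0,0,0]],[[0,-0.06,-0.08],[0,0,0]],[[0,-0.09,-0.08],[0,0,0]],[[0,-0.12,-0.08],[0,0,0]],[[0,-0.15,-0.08],[0,0,0]],[[0,-0.18,-0.08],[0,0,0]],[[0,-0.2,-0.08],[0,0,0]],[[0,-0.2,-0.08],[0,0,0]]]' 0
python3 -c "
from h import *
to([.5285,.0933,.19])
s,d=r.capture('scene');cv2.imwrite('pics/g5.png',cv2.resize(s[160:340,330:560],None,fx=3.2,fy=3.2,interpolation=2))"
```

```text
time_s: 11.68
tcp_pos: [0.4822, 0.3039, 0.2328]
ee_rot: [[-0.967, -0.256, -0.004], [-0.256, 0.967, -0.004], [0.005, -0.003, -1.0]]
wrist_force: [0.1, 0.3, 0.4]
gripper_width: 0.959
time_s: 12.52
tcp_pos: [0.5352, 0.1086, 0.3151]
ee_rot: [[-0.968, -0.253, 0.001], [-0.253, 0.968, -0.001], [-0.001, -0.001, -1.0]]
wrist_force: [-0.4, 0.8, -0.2]
gripper_width: 0.326
t 12.52 tcp [0.5352 0.1086 0.3151] az -165.36 tool shift [ 0.0104 -0.013   0.1251] F [-0.4  0.8 -0.2] w 0.0283
```

View pics/g5.png

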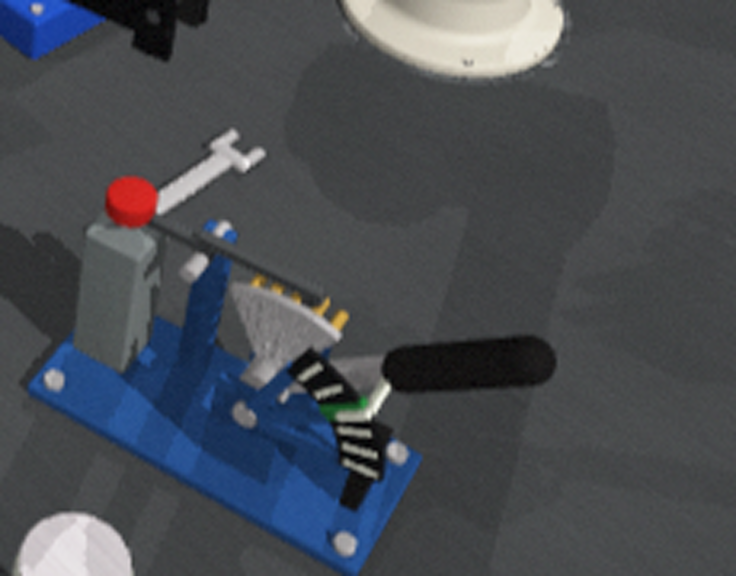

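The ratchet holds the lever with the pointer on green (355,408). Now the release button.

```bash
python3 -m jog '[[[0.004,-0.005,0.01],[0,0,0]],[[0.01,-0.013,0.025],[0,0,0]],[[0.01,-0.013,0.04],[0,0,0]],[[0.01,-0.013,0.06],[0,0,0]],[[0.01,-0.013,0.08],[0,0,0]],[[0.01,-0.013,0.1],[0,0,0]],[[0.01,-0.013,0.115],[0,0,0]],[[0.01,-0.013,0.12],[0,0,0]],[[0.01,-0.013,0.12],[0,0,0]],[[0.01,-0.013,0.12],[0,0,0]]]' 0
python3 -c "
from h import *
to([.529,.094,.156])
s,d=r.capture('scene');cv2.imwrite('pics/g6.png',cv2.resize(s[160:340,330:560],None,fx=3.2,fy=3.2,interpolation=2));to([.529,.094,.156])"
```

```text
time_s: 13.4
tcp_pos: [0.5288, 0.0972, 0.1949]
ee_rot: [[-0.966, -0.258, 0.001], [-0.258, 0.966, 0.0], [-0.001, -0.0, -1.0]]
wrist_force: [0.2, -0.4, -0.2]
gripper_width: 0.007
t 13.4 tcp [0.5288 0.0972 0.1949] az -165.07 tool shift [ 0.0007 -0.0031  0.0389] F [ 0.2 -0.4 -0.2] w 0.0006
t 13.45 tcp [0.5291 0.0972 0.1954] az -165.09 tool shift [ 0.001  -0.0031  0.0394] F [-0.1 -0.3 -0.7] w 0.0002
```

View pics/g6.png

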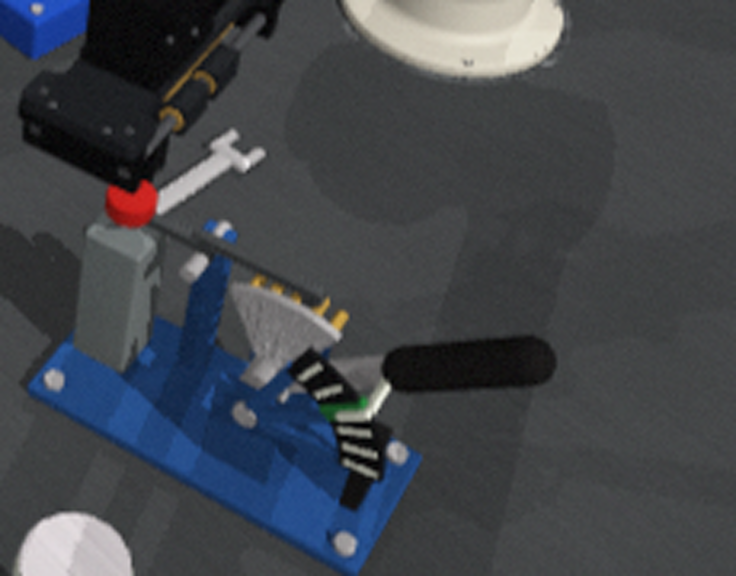

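```bash
python3 -m jog '[[[0.001,-0.003,0.01],[0,0,0]],[[0.001,-0.003,0.02],[0,0,0]],[[0.001,-0.003,0.026],[0,0,0]],[[0.001,-0.003,0.031],[0,0,0]],[[0.001,-0.003,0.035],[0,0,0]],[[0.001,-0.003,0.039],[0,0,0]],[[0.001,-0.003,0.04],[0,0,0]],[[0.001,-0.003,0.04],[0,0,0]],[[0.001,-0.003,0.04],[0,0,0]],[[0.001,-0.003,0.04],[0,0,0]]]' 0
python3 -c "
from h import *
to([.529,.094,.156])
s,d=r.capture('scene');cv2.imwrite('pics/g7.png',cv2.resize(s[160:340,330:560],None,fx=3.2,fy=3.2,interpolation=2))"
```

```text
time_s: 14.28
tcp_pos: [0.5287, 0.091, 0.1569]
ee_rot: [[-0.966, -0.258, 0.001], [-0.258, 0.966, -0.004], [-0.0, -0.004, -1.0]]
wrist_force: [-3.0, -7.2, 14.4]
gripper_width: 0.003
t 14.28 tcp [0.5287 0.091  0.1569] az -165.07 tool shift [-0.0011  0.0028  0.0009] F [-3.  -7.2 14.4] w 0.0003
```

View pics/g7.png

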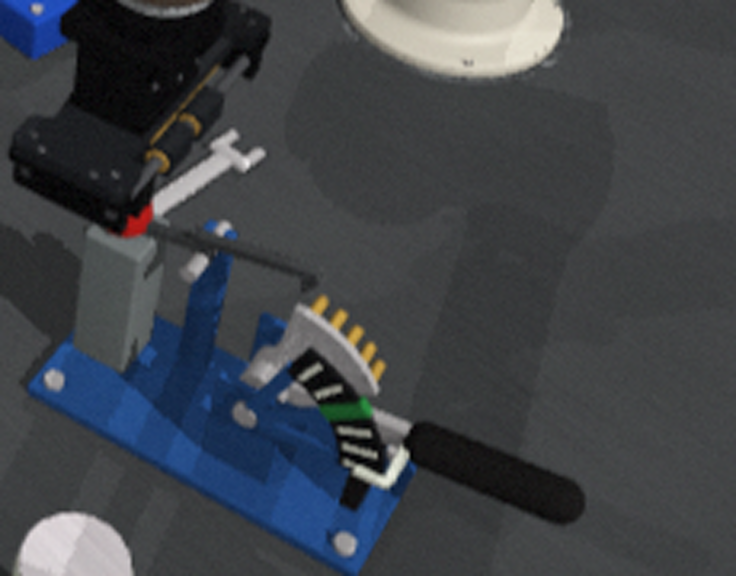

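With the button held down, the lever has dropped home: the pointer is at the home mark (375,478). I'll hold a little longer, then lift clear.

```bash
python3 -m jog '[[[0,0,0],[0,0,0]],[[0,0,0],[0,0,0]],[[0,0,0],[0,0,0]],[[0,0,0],[0,0,0]],[[0,0,0],[0,0,0]],[[0,0,0],[0,0,0]],[[0,0,0],[0,0,0]],[[0,0,0],[0,0,0]],[[0,0,0],[0,0,0]],[[0,0,0],[0,0,0]]]' 0
python3 -m jog '[[[0,0,-0.01],[0,0,0]],[[0,0,-0.02],[0,0,0]],[[0,0,-0.04],[0,0,0]],[[0,0,-0.06],[0,0,0]],[[0,0,-0.08],[0,0,0]],[[0,0,-0.1],[0,0,0]],[[0,-0.03,-0.12],[0,0,0]],[[0,-0.05,-0.12],[0,0,0]],[[0,-0.06,-0.12],[0,0,0]],[[0,-0.06,-0.12],[0,0,0]]]' 0
python3 -m jog '[[[0,0.03,0],[0,0,0]],[[0,0.06,0],[0,0,0]],[[0,0.1,0],[0,0,0]],[[0,0.14,0],[0,0,0]],[[0,0.18,0],[0,0,0]],[[0,0.2,0],[0,0,0]],[[0,0.2,0],[0,0,0]],[[0,0.2,0],[0,0,0]],[[0,0.2,0],[0,0,0]],[[0,0.2,0],[0,0,0]]]' 0
python3 -c "
from h import *
to([.529,.094,.156])
s,d=r.capture('scene');t,_=r.capture('top');cv2.imwrite('pics/s9.png',s);cv2.imwrite('pics/t9.png',t)
c=np.array([.5130,-.2058])
cv2.imwrite('pics/f9.png',np.hstack([cv2.resize(s[160:340,330:510],(400,400),interpolation=2),rect('top',t,c,.0715,.06,400)]))"
```

```text
time_s: 15.17
tcp_pos: [0.5287, 0.091, 0.1569]
ee_rot: [[-0.966, -0.258, 0.002], [-0.258, 0.966, -0.004], [-0.0, -0.004, -1.0]]
wrist_force: [-1.3, -8.1, 14.3]
gripper_width: 0.008
time_s: 16.0
tcp_pos: [0.5434, 0.0341, 0.2736]
ee_rot: [[-0.967, -0.254, -0.001], [-0.254, 0.967, 0.0], [0.001, 0.0, -1.0]]
wrist_force: [0.3, -0.4, 0.3]
gripper_width: 0.006
time_s: 16.83
tcp_pos: [0.4921, 0.2278, 0.2737]
ee_rot: [[-0.967, -0.255, -0.001], [-0.255, 0.967, -0.001], [0.001, -0.0, -1.0]]
wrist_force: [-0.8, 0.1, 0.1]
gripper_width: 0.009
t 16.83 tcp [0.4921 0.2278 0.2737] az -165.2 tool shift [-0.0016 -0.1388  0.1177] F [-0.8  0.1  0.1] w 0.0008
```

View pics/f9.png

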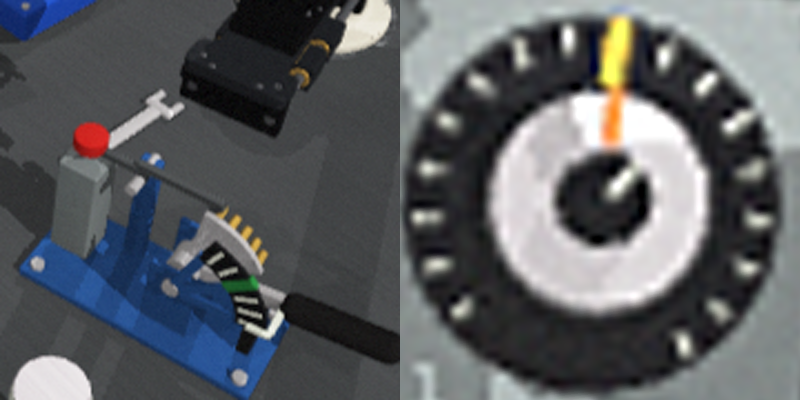

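View pics/t9.png

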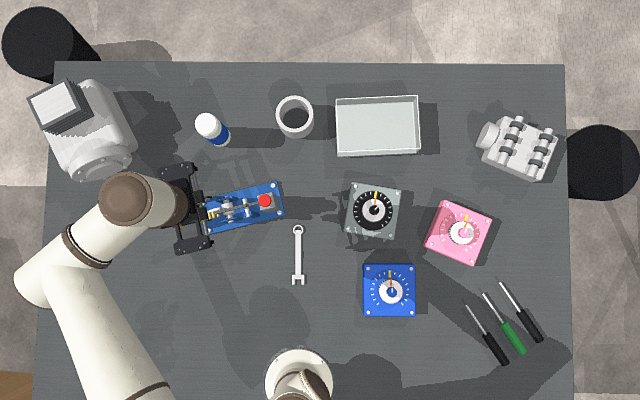

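The lever is home, the button is up, and the orange line meets the yellow mark. The inner line is unchanged, the bystanders stand where they were, and nothing is touching the robot.

```bash
python3 -c "
from station import r
print(r.finish_job())"
```

```text
the job is handed in; nothing more can be done
None
```

The brake test is done in the order asked and handed in, about 17 s in by the robot's clock.

- **Ring:** I turned the outer ring about 31° anticlockwise, and its orange line now meets the yellow mark. The line measures −7° to −9° against −8° to −10° for the mark, so up to about 2° of error can't be ruled out. The inner knob's white line looks unmoved.
- **Ring centre:** when the fingers closed on the ring, its centre sat about 1.5 mm from where the cameras put it. I moved the gripper to match before turning.
- **Lever:** I pulled it to about 0.70 rad and let go. The ratchet held it with the pointer on the green mark.
- **Release:** I pressed the button fully (about 14 N) and held it until the pictures showed the lever home. I held it about 0.8 s longer before lifting off.
- **Last check:** the lever is home, the button is up, and the robot is touching nothing (wrist force under 1 N). In the last top view, the can, barrel, tray, wrench and the blue and pink look-alikes looked unmoved, judged by eye. The highest wrist force I read was about 16 N.

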